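# Load the juice chilling chest and fasten it

## Task

Put all the small juice jars standing on the worktop into the chilling chest: swing the hasp off its catch before raising the lid, open the lid and stand every jar upright inside on the chest floor. Then shut the lid fully, swing the hasp back down over its catch, and last of all turn the chest's side valve lever to half open (45 degrees, the middle mark). Leave the big pitcher and the jug where they are.

Things in the scene. Friction and masses are not known exactly. Their poses are not given: they have to be found in the camera images.
- chest: Grey chest fixed to the worktop (place and yaw vary), 200 mm (x) by 254 mm (y), rim 102 mm high, walls and floor 7 mm thick (inside 186 x 240 mm, 95 mm deep). Origin: centre of its underside; its front (hasp, lid lip) faces its own -x, y to the robot's left, z up. The 12 mm thick lid on top is hinged on the far (+x) rim. The brass valve stands at its right (-y) side.
- chest_in (a point): Centre of the chest's inner floor, 7 mm above its underside; axes as the chest.
- lid (a joint): Lid angle: 0 shut, grows as the front edge is raised, to 1.75 rad (leaning back). The stiff hinge holds it where it is left.
- lid_lip (a point): Point to hold the lid by, on the black lip that sticks out 45 mm from the lid's front edge: 36 mm wide (chest y), 12 mm thick; the point is in mid-thickness, 30 mm out from the edge, 225 mm from the hinge axis (shut: chest x -130, y -55, 108 mm high). It moves with the lid. Pinched on its two sides (along chest y) it can pivot between the pads.
- lid_hinge (a point): A point on the lid's hinge axis, which runs along chest y at the far rim, 102 mm above the worktop; fixed to the chest.
- hasp (a joint): Hasp angle: 0 lying flat on the lid over the catch (a wire staple on the lid stands in its slot), grows as the hasp swings up and over toward the chest's front (-x), 1.57 upright, to 2.3. It stays where it is left.
- hasp_tab (a point): Point to hold the hasp by, on the upturned tab at its free end: 30 mm wide (chest y), 8 mm thick; with the hasp down the tab stands 40 mm up from the strap, and this point is 28 mm above the strap's mid-plane and 70 mm from the hinge axis. Moves with the hasp. Pinched on its two side edges (along chest y) it can pivot between the pads.
- hasp_hinge (a point): The hasp's hinge axis (along chest y) at the chest's front: chest x -108 mm, y +65 mm, 120 mm high; fixed to the chest. The strap is 30 mm wide, 5 mm thick.
- valve (a joint): Valve lever angle: 0 shut, lever pointing to chest -x (toward the robot); grows counter-clockwise as seen from above to 1.57 fully open, lever pointing to chest -y (away from the chest). 0.785 is half open, the middle of the three marks on the round plate under it. It stays where it is left.
- valve_grip (a point): Point to hold the lever by, 88 mm from its axis; lever bar 16 mm wide, 14 mm high, top at 97 mm, reaching 105 mm from the axis; free space below it here. Moves with the lever.
- valve_axis (a point): The vertical valve axis at the lever's mid-height, 90 mm high: chest x -55 mm, y -175 mm; fixed to the chest.
- jar1: Squat round sealed juice jar, 60 mm diameter, 85 mm tall, straight-sided, screw cap on top, thick glass base, about 0.3 kg; may be absent. Origin: centre of its underside, z along its axis. Starts standing on the worktop to the left of the chest.
- jar2: Squat round sealed juice jar, 60 mm diameter, 85 mm tall, straight-sided, screw cap on top, thick glass base, about 0.3 kg; may be absent. Origin: centre of its underside, z along its axis. Starts standing on the worktop to the left of the chest.
- jar3: Squat round sealed juice jar, 60 mm diameter, 85 mm tall, straight-sided, screw cap on top, thick glass base, about 0.3 kg; may be absent. Origin: centre of its underside, z along its axis. Starts standing on the worktop to the left of the chest.
- jar4: Squat round sealed juice jar, 60 mm diameter, 85 mm tall, straight-sided, screw cap on top, thick glass base, about 0.3 kg; may be absent. Origin: centre of its underside, z along its axis. Starts standing on the worktop to the left of the chest.
- pitcher: Large lidded pitcher of yellow juice, 136 mm wide, 180 mm tall, at the far right; leave alone. Origin: centre of its underside.
- jug: Narrow-necked glass jug, 100 mm wide, 178 mm tall, at the far left; leave alone. Origin: centre of its underside.
Not all that is in view belongs to the job. What is shaped like the jar1 but black is not meant.

How it is judged (in metres and radians):
On the way, in this order (a step that is already met when the one before it is completed fails the run):
1. the hasp is swung off its catch, the lid still shut (value of joint hasp above 1.3 rad and value of joint lid below 0.1 rad), for 0.2 s.
2. the lid is open (value of joint lid above 1.3 rad), for 0.2 s.
3. every jar stands upright on the chest floor, let go (x of jar1 in the frame of chest_in between -0.075 and 0.075 m and y of jar1 in the frame of chest_in between -0.105 and 0.105 m and z of jar1 in the frame of chest_in between -0.01 and 0.015 m and angle between each of jar1, jar2, jar3, jar4's own z axis and vertical below 0.2 rad and x of jar2 in the frame of chest_in between -0.075 and 0.075 m and y of jar2 in the frame of chest_in between -0.105 and 0.105 m and z of jar2 in the frame of chest_in between -0.01 and 0.015 m and x of jar3 in the frame of chest_in between -0.075 and 0.075 m and y of jar3 in the frame of chest_in between -0.105 and 0.105 m and z of jar3 in the frame of chest_in between -0.01 and 0.015 m and x of jar4 in the frame of chest_in between -0.075 and 0.075 m and y of jar4 in the frame of chest_in between -0.105 and 0.105 m and z of jar4 in the frame of chest_in between -0.01 and 0.015 m and contact force between each of jar1, jar2, jar3, jar4 and the fingers below 0.1 N), for 0.2 s.
4. the lid is shut on the jars (value of joint lid below 0.06 rad and value of joint hasp above 0.8 rad and x of jar1 in the frame of chest_in between -0.075 and 0.075 m and y of jar1 in the frame of chest_in between -0.105 and 0.105 m and z of jar1 in the frame of chest_in between -0.01 and 0.015 m and angle between each of jar1, jar2, jar3, jar4's own z axis and vertical below 0.2 rad and x of jar2 in the frame of chest_in between -0.075 and 0.075 m and y of jar2 in the frame of chest_in between -0.105 and 0.105 m and z of jar2 in the frame of chest_in between -0.01 and 0.015 m and x of jar3 in the frame of chest_in between -0.075 and 0.075 m and y of jar3 in the frame of chest_in between -0.105 and 0.105 m and z of jar3 in the frame of chest_in between -0.01 and 0.015 m and x of jar4 in the frame of chest_in between -0.075 and 0.075 m and y of jar4 in the frame of chest_in between -0.105 and 0.105 m and z of jar4 in the frame of chest_in between -0.01 and 0.015 m), for 0.2 s.
5. the hasp is over its catch (value of joint hasp below 0.18 rad and value of joint lid below 0.06 rad), for 0.2 s.
6. the valve is half open (all of step 5 and value of joint valve between 0.635 and 0.935 rad), for 0.2 s.
At the end, for the whole second after the job is handed in: Every jar upright (within 0.2 rad) on the chest floor and at rest, lid shut (under 0.06 rad), hasp down over its catch (under 0.18 rad), valve lever at 0.785 rad within 0.15 rad (all of step 6 and x of jar1 in the frame of chest_in between -0.075 and 0.075 m and y of jar1 in the frame of chest_in between -0.105 and 0.105 m and z of jar1 in the frame of chest_in between -0.01 and 0.015 m and angle between each of jar1, jar2, jar3, jar4's own z axis and vertical below 0.2 rad and x of jar2 in the frame of chest_in between -0.075 and 0.075 m and y of jar2 in the frame of chest_in between -0.105 and 0.105 m and z of jar2 in the frame of chest_in between -0.01 and 0.015 m and x of jar3 in the frame of chest_in between -0.075 and 0.075 m and y of jar3 in the frame of chest_in between -0.105 and 0.105 m and z of jar3 in the frame of chest_in between -0.01 and 0.015 m and x of jar4 in the frame of chest_in between -0.075 and 0.075 m and y of jar4 in the frame of chest_in between -0.105 and 0.105 m and z of jar4 in the frame of chest_in between -0.01 and 0.015 m and linear speed of each of jar1, jar2, jar3, jar4 below 0.03 m/s); the robot touches nothing.
It fails at once if the lid is raised while the hasp lies over it, or the hasp is swung down with the lid open (value of joint lid above 0.15 rad and value of joint hasp below 0.6 rad).
It fails at once if the pitcher or the jug is moved more than 40 mm (distance of any of pitcher, jug from where it was at the start of the episode above 0.04 m).
Of jar1, jar2, jar3, jar4 only 2 to 4 are there at a start; the rules pass over those that are not, and their reading is None.
At some moment in a run one of jar1, jar2, jar3, jar4 may be knocked a few centimetres aside while the robot is not near it.
It also fails if it takes over 210 s, if anything falls off the work surface, if the arm or the gripper's body presses on something with over 40 N, if the wrist force passes 120 N, or if a joint passes its speed limit or range.

## Robot

A 6-joint arm with a two-finger parallel gripper is mounted at the origin on the work surface. World frame = base frame: x ahead of the robot, y to its left, z up, the work surface at z = 0. Lengths are in mm, angles in rad, forces in N, time in s.
With the tool pointing down it reaches from about 350 to 775 mm from the base axis. Payload 7.3 kg.
Tool frame: the origin (TCP) lies at the centre of the arm's flange, where the gripper is bolted on; the fingertips stand 178 mm ahead of it and the grasp point (between the pads) lies 159 mm ahead of it; z points along the fingers, y is the line along which they close (so a half turn about z gives the same grasp; the last joint's range is limited). The gripper opens to 92 mm and grips with 3 to 60 N. Pads are 19 mm wide; open, the fingers measure 130 mm over their backs; the gripper's body (75 mm by 190 mm) begins 47 mm behind the grasp point.
Start: joints at [-1.339, 0.342, 1.524, -0, 1.275, -0.146], TCP at [193.68, -487.971, 404.741] pointing down, gripper open.
Joint ranges: [-2.53, 2.53], [-0.77, 2.02], [0.04, 2.7], [-1, 4.14], [0.28, 2.66], [-3.11, 3.11]. Speed limits (rad/s): [2.57, 2.57, 3.14, 3.14, 3.14, 3.14].

## Interface

Orientations are given as [roll, pitch, yaw] about the fixed x, y, z axes, in that order (R = Rz(yaw) Ry(pitch) Rx(roll)).
In Python, from plant import * gives the robot as it stands. The module is installed in compiled form; this text tells all that it offers.
- The arm moves only by the shell command python3 -m inch 'ROWS'. ROWS is JSON, a list of rows, each a list of 5 numbers: the shift along the tool's x, y, z in m, then the turn about the tool's z in rad, then the opening, from 0 (shut) to 1 (fully open). In form: [[tx, ty, tz, spin, claw], ...]. A call has 1 to 8 rows; each row is the pose to reach, as a shift and turn from the pose commanded when the call began, along the tool's axes at that moment; what a row does not reach only later rows make up. A row lasts 1/12 s, in which the tool goes at most 41.7 mm and 7.16 degrees, less where a joint would pass 70% of its speed; a pose out of reach is approached as far as the arm can. A call with a gripper value outside its range is refused whole. The fingers move at their own pace and stop on an object; the grip force is fixed at half the most. Time passes only in rows, so rows that repeat a pose let the fingers close. It gives the time, the measured TCP pose, the force, the opening and the grip force at its end, in the units of the state.
- get_obs(): the state, without advancing time (a new reading comes with each control period).
- capture(name): name is "scene" or "top"; returns a dict with "color" (384x512x3 uint8, red, green, blue), "intrinsics" (3x3 intrinsics, pixels), "distortion" ([k1, k2, p1, p2, k3] as OpenCV has them; the pictures are not rectified), "pose" (4x4, takes a point from camera to world coordinates). Camera axes: x right, y down, z forward; pixel columns grow to the right and rows downward; lengths in mm; the calibration is good to about 2 mm. A picture is of the moment at which its call begins. There is no depth.
- close_job(): hands the job in; it is judged then, once.
Trained networks look in a picture, given as the dict that the camera call returned (one of the last four; its "shot" number tells which), for a name from the list of things; names that differ only in an ending like _2 or _b are one class to them, and where a whole thing is asked for, a point or a joint stands for the part that bears it (a point fixed in the world has none). Each returns a list of dicts, best first, with "conf" (0 to 1); they miss things now and then, are a little off and sometimes report something else, mostly with a low value. They report only what shows in the picture. A call takes as long as a camera call. They do not tell look-alikes from the thing itself.
- look_for(picture, target): "rect" ([centre column, centre row, width, height] in pixels, round what is visible of it).
- trace(picture, target): "pixels" (384x512 bool, what is visible of it) and "rect" ([centre column, centre row, width, height] in pixels, round what is visible of it).
- tip_of(picture, target): "centre" ([column, row] in pixels: a listed point, or the origin of a listed thing).
The state is a dict: "time": time; "joint_positions": joint angles; "dq": joint speeds; "tau": joint torques, N m; "tool_pos": TCP position; "tcp_rot": TCP orientation; "contact_force": force on the tool from outside, world axes, zero at the start; "moment": the same for the moment, N m; "grip_width": finger opening in mm; "finger_force": force on a finger pad.
Only numpy, scipy, OpenCV 4.12 (cv2) and the standard library are available. Lean on these libraries where they do the work, as an engineer would, in place of code of your own. Each camera call takes 0.05 s, during which the arm holds its last target. There are 200 camera calls.

## Working session

There is one attempt and no reset: what is moved stays moved. The work goes in short steps, Python scripts to look and compute and a shell command to move; the robot and the scene stay as the last step left them, time stands still between calls to the robot, and variables do not carry over. Pictures are saved under pics/ and viewed, at most 14 in all, crops included, and the job is handed in when it is done.

```bash
mkdir -p pics; cat > h.py <<'E'
from plant import *
import numpy as np, cv2
from scipy.spatial.transform import Rotation as R
def ray(p,uv):
    K=np.array(p["intrinsics"],float);D=np.array(p["distortion"],float);T=np.array(p["pose"],float)
    q=cv2.undistortPoints(np.array([[uv]],float),K,D)[0,0]
    return T[:3,3],T[:3,:3]@np.array([q[0],q[1],1])
def atz(p,uv,z):
    o,d=ray(p,uv);return o+d*(z-o[2])/d[2]
def proj(p,X):
    T=np.linalg.inv(np.array(p["pose"],float));X=np.atleast_2d(X).astype(float)
    r=cv2.Rodrigues(T[:3,:3])[0]
    return cv2.projectPoints(X,r,T[:3,3],np.array(p["intrinsics"],float),np.array(p["distortion"],float))[0][:,0]
def tri(ps,uvs):
    A=np.zeros((3,3));b=np.zeros(3)
    for p,uv in zip(ps,uvs):
        o,d=ray(p,uv);d=d/np.linalg.norm(d);M=np.eye(3)-np.outer(d,d);A+=M;b+=M@o
    return np.linalg.solve(A,b)
def save(p,n): cv2.imwrite(f"pics/{n}.png",p["color"][:,:,::-1])
E
python3 - <<'E'
from h import *
o=get_obs();print(o)
ps=[capture("scene"),capture("top")]
for n,p in zip(["scene0","top0"],ps):
    save(p,n)
    print(n,np.round(p["pose"],2).tolist())
    for t in ["chest","chest_in","lid_lip","lid_hinge","hasp_tab","hasp_hinge","valve_grip","valve_axis","jar1","pitcher","jug"]:
        print(t,[(np.round(r["centre"],1).tolist(),round(r["conf"],2)) for r in tip_of(p,t)][:7])
E
```

```text
{'time': 0.0, 'joint_positions': array([-1.33900446e+00,  3.42698983e-01,  1.52499893e+00, -6.17417951e-06,
        1.27537415e+00, -1.45987049e-01]), 'dq': array([-1.87236996e-04, -5.29962861e-06,  7.24363170e-04,  1.43526127e-03,
       -5.53374149e-04, -5.78625241e-04]), 'tau': array([-8.28577104e-04, -4.31244457e+01, -2.44216204e+01,  7.17143691e-02,
        5.60430670e-02, -1.42741069e-04]), 'tool_pos': array([ 193.64568409, -487.84092934,  404.06339081]), 'tcp_rot': array([-3.14012812e+00, -2.09367564e-04,  3.77780564e-01]), 'contact_force': array([-0.01035647, -0.2624964 ,  0.00119121]), 'moment': array([-0.02106456, -0.06792375,  0.01328232]), 'finger_force': 0.0, 'grip_width': 92.1274689098112}
scene0 [[0.05, 0.74, -0.67, 1244.94], [1.0, -0.04, 0.03, -37.82], [-0.0, -0.68, -0.74, 872.91], [0.0, 0.0, 0.0, 1.0]]
chest [([233.3, 226.1], 0.9)]
chest_in []
lid_lip []
lid_hinge [([239.1, 231.5], 0.56)]
hasp_tab [([252.6, 180.1], 0.56)]
hasp_hinge [([247.4, 169.0], 0.87)]
valve_grip [([159.3, 181.0], 0.57)]
valve_axis [([163.5, 199.8], 0.7), ([343.6, 178.4], 0.25)]
jar1 [([315.9, 187.3], 0.75), ([343.7, 178.4], 0.7), ([375.7, 196.5], 0.65)]
pitcher [([103.4, 234.2], 0.7), ([343.3, 180.2], 0.18)]
jug []
top0 [[-0.02, -0.99, 0.11, 430.72], [-1.0, 0.02, 0.01, -13.85], [-0.01, -0.11, -0.99, 1467.88], [0.0, 0.0, 0.0, 1.0]]
chest [([266.6, 195.1], 0.75)]
chest_in []
lid_lip [([296.0, 226.9], 0.67)]
lid_hinge [([267.3, 160.4], 0.55)]
hasp_tab [([253.3, 204.4], 0.71), ([251.8, 225.5], 0.65)]
hasp_hinge [([252.2, 225.1], 0.87), ([334.9, 226.9], 0.45)]
valve_grip [([336.6, 226.8], 0.62)]
valve_axis [([324.8, 201.8], 0.71)]
jar1 [([146.3, 220.1], 0.69), ([165.7, 243.0], 0.66), ([198.2, 237.5], 0.59), ([335.2, 227.1], 0.23)]
pitcher [([370.9, 189.6], 0.72)]
jug [([255.2, 201.9], 0.7), ([164.2, 169.4], 0.64)]
```

```bash
python3 - <<'E'
from h import *
for n in ["scene0","top0"]:
    im=cv2.imread(f"pics/{n}.png")
    im=im[100:340,70:420] if n=="scene0" else im[110:290,110:410]
    cv2.imwrite(f"pics/{n}c.png",cv2.resize(im,None,fx=2.2,fy=2.2,interpolation=2))
E
```

```text
(no output)
```

View pics/scene0c.png

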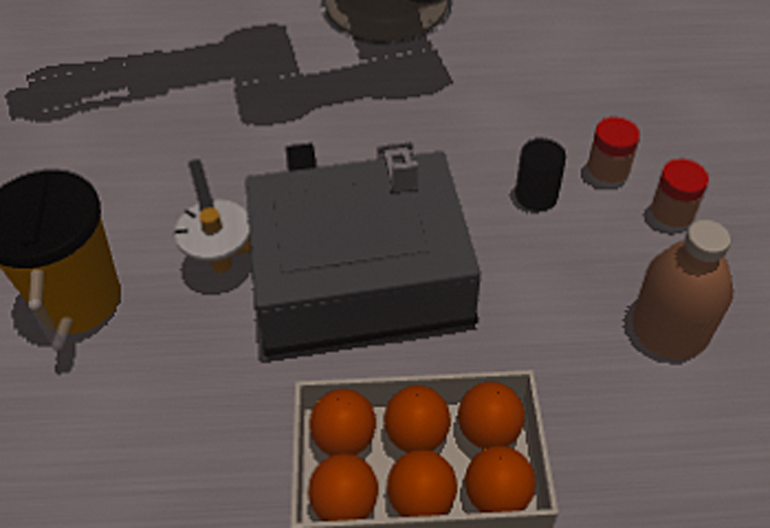

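View pics/top0c.png

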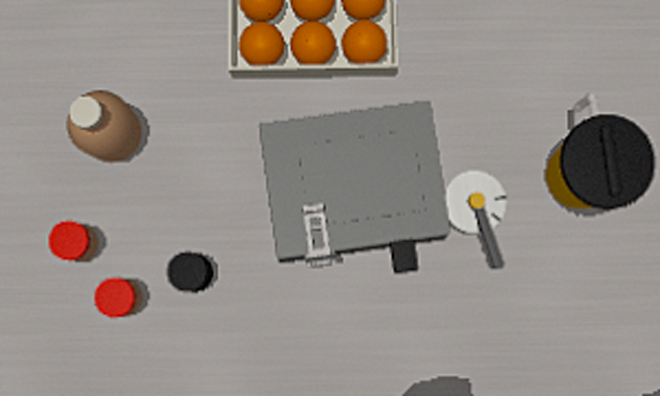

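The overview shows two red-capped jars, at top-view px (146,220) and (166,243). The black look-alike is at (198,237), the hasp is down at (253,215), the lip is at (295,227) and the valve lever points toward the robot. Next I fit the chest pose.

```bash
cat >> h.py <<'E'
import os
if os.path.exists("chest.npy"): CX,CY,CA=np.load("chest.npy")
def c2w(P,c=None):
    x,y,a=c if c is not None else (CX,CY,CA)
    P=np.atleast_2d(P).astype(float);Q=P.copy()
    Q[:,0]=x+P[:,0]*np.cos(a)-P[:,1]*np.sin(a);Q[:,1]=y+P[:,0]*np.sin(a)+P[:,1]*np.cos(a);return Q
def need(P,yaw=None,ahead=159):
    "tool-frame shift to put the point 'ahead' of TCP at world P, and spin to tool yaw"
    o=get_obs();Rm=R.from_euler("xyz",o["tcp_rot"]).as_matrix()
    return np.round(Rm.T@(np.array(P)-o["tool_pos"]-Rm@[0,0,ahead])/1000,4)
E
python3 - <<'E'
from h import *
from scipy.optimize import least_squares
s=capture("scene");t=capture("top")
def g(p,n):
    r=tip_of(p,n);return r[0]["centre"] if r else None
f=lambda px:np.array(px)/2.2
tp=[((-100,127,114),f([277,262])+[110,110]),((100,127,114),f([262,123])+[110,110]),((100,-127,114),f([430,101])+[110,110]),((-100,-127,114),f([448,238])+[110,110]),((-108,65,120),g(t,"hasp_hinge")),((-55,-175,90),g(t,"valve_axis")),((-130,-55,108),g(t,"lid_lip"))]
sp=[((-100,127,114),f([444,153])+[70,100]),((-100,-127,114),f([248,177])+[70,100]),((100,-127,114),f([259,304])+[70,100]),((100,127,114),f([480,270])+[70,100]),((-108,65,120),g(s,"hasp_hinge")),((-55,-175,90),g(s,"valve_axis"))]
def res(c,sep=False):
    a=[(proj(t,c2w(P,c))[0]-u) for P,u in tp if u is not None]; b=[(proj(s,c2w(P,c))[0]-u) for P,u in sp if u is not None]
    return np.ravel(a+b)
r=least_squares(res,[480,-20,0],loss="soft_l1");print(r.x);print(np.round(r.fun.reshape(-1,2),1).tolist())
np.save("chest.npy",r.x)
c=r.x
for n,P in dict(hinge=(-108,65,120),tab=(-38,65,148),lip=(-130,-55,108),vax=(-55,-175,90),vgrip=(-143,-175,90)).items(): print(n,c2w(P,c)[0].round(1))
for nm,P in(("hasp_tab",(-38,65,148)),("valve_grip",(-143,-175,90))): print(nm,proj(t,c2w(P,c))[0],g(t,nm),proj(s,c2w(P,c))[0],g(s,nm))
for k,u,v in (("jarA",(146.3,220.1),(375.7,196.5)),("jarB",(165.7,243),(343.7,178.4)),("black",(198.2,237.5),(315.9,187.3))):
    print(k,atz(t,u,0).round(1),atz(s,v,0).round(1))
for p,q in((t,"top"),(s,"scene")):
    print(q,[(np.round(x["rect"],1).tolist(),round(x["conf"],2)) for x in look_for(p,"jar1")],[(np.round(x["rect"],1).tolist(),round(x["conf"],2)) for x in look_for(p,"jug")])
E
```

```text
[ 5.99288774e+02 -5.63092465e+01  1.23416126e-01]
[[-0.4, -1.2], [-1.8, 0.4], [-0.2, -0.4], [1.1, -1.4], [1.0, 0.5], [0.0, 1.1], [0.2, 1.3], [0.5, -1.8], [-0.8, -1.1], [-1.3, 0.6], [1.1, 1.0], [-0.5, 1.2], [3.1, -0.3]]
hinge [484.1  -5.1 120. ]
tab [553.6   3.5 148. ]
lip [ 477.  -126.9  108. ]
vax [ 566.3 -236.7   90. ]
vgrip [ 478.9 -247.6   90. ]
hasp_tab [252.0709787  204.92572552] [253.4, 203.9] [254.68227786 177.83511053] [256.5, 178.7]
valve_grip [330.43866146 228.33614391] [335.8, 224.1] [165.53897321 176.53000114] [156.4, 178.7]
jarA [520.2 373.8   0. ] [511. 375.   0.]
jarB [440.2 305.2   0. ] [430.4 293.6   0. ]
black [457.8 192.4   0. ] [463.4 199.1   0. ]
top [([197.1, 233.5, 19.2, 19.6], 0.75), ([143.5, 219.7, 22.8, 18.3], 0.68), ([162.9, 245.4, 17.9, 24.0], 0.63)] [([282.2, 197.6, 112.0, 75.2], 0.7), ([160.2, 166.2, 34.3, 31.4], 0.69)]
scene [([380.6, 191.2, 25.9, 36.0], 0.89), ([314.8, 179.2, 25.3, 33.7], 0.86), ([347.9, 169.2, 26.3, 31.8], 0.82)] [([381.2, 232.1, 39.8, 61.2], 0.71)]
```

```bash
cat >> h.py <<'E'
def rep(chestP=None):
    o=get_obs();print("t",round(o["time"],2),"tcp",o["tool_pos"].round(1),"yaw",o["tcp_rot"].round(3),"F",o["contact_force"].round(1),"w",round(o["grip_width"],1),"f",round(o["finger_force"],1))
    Rm=R.from_euler("xyz",o["tcp_rot"]).as_matrix();g=o["tool_pos"]+Rm@[0,0,159]
    c,s=np.cos(CA),np.sin(CA);d=g-[CX,CY,0];print("grasp pt in chest",np.round([c*d[0]+s*d[1],-s*d[0]+c*d[1],d[2]],1))
E
python3 -c "
from h import *
rep();print(need(c2w((-38,65,230))[0]))
t=capture('top');print([ (r['centre'],atz(t,r['centre'],0).round()) for r in tip_of(t,'jug')], [atz(t,r['centre'],0).round() for r in tip_of(t,'pitcher')])"
```

```text
t 1.95 tcp [ 193.7 -488.   404.7] yaw [ 3.142 -0.     0.378] F [-0.2 -0.  -0.1] w 91.7 f 0.0
grasp pt in chest [-455.7 -378.4  245.7]
[ 0.5158 -0.3241  0.0157]
[([161.6, 169.4], array([698., 321.,   0.]))] [array([ 604., -409.,    0.])]
```

```bash
python3 -m inch '[[0.032,-0.020,0.001,0.03,0.8],[0.065,-0.040,0.002,0.06,0.7],[0.097,-0.061,0.003,0.09,0.65],[0.129,-0.081,0.004,0.12,0.65],[0.161,-0.101,0.005,0.16,0.65],[0.193,-0.122,0.006,0.19,0.65],[0.226,-0.142,0.007,0.22,0.65],[0.258,-0.162,0.008,0.254,0.65]]'; python3 -c "
from h import *
rep();print(need(c2w((-38,65,230))[0]))"
```

```text
time: 2.77
tool_pos: [374.5, -240.5, 396.9]
tcp_rot: [3.141, -0.001, 0.122]
contact_force: [0.6, -0.5, -1.4]
grip_width: 59.4
finger_force: 0.0
t 2.77 tcp [ 374.5 -240.5  396.9] yaw [ 3.141e+00 -1.000e-03  1.220e-01] F [ 0.6 -0.5 -1.4] w 59.4 f 0.0
grasp pt in chest [-245.7 -155.2  237.9]
[ 0.2074 -0.2205  0.0079]
```

```bash
python3 -m inch '[[0.026,-0.028,0.001,0,0.65],[0.052,-0.055,0.002,0,0.65],[0.078,-0.083,0.003,0,0.65],[0.104,-0.110,0.004,0,0.65],[0.130,-0.138,0.005,0,0.65],[0.156,-0.165,0.006,0,0.65],[0.182,-0.193,0.007,0,0.65],[0.207,-0.220,0.008,0,0.65]]'; python3 -c "
from h import *
rep();print(need(c2w((-38,65,148))[0]))
ps=[capture('scene'),capture('top')]
for p in ps: print([(np.round(r['centre'],1).tolist(),round(r['conf'],2)) for r in tip_of(p,'hasp_tab')])
p=ps[0];save(p,'s1');im=p['color'][90:290,150:350,::-1];cv2.imwrite('pics/s1c.png',cv2.resize(im,None,fx=3,fy=3,interpolation=2))"
```

```text
time: 3.43
tool_pos: [552.8, 3.6, 388.7]
tcp_rot: [3.141, -0.0, 0.124]
contact_force: [0.4, -0.9, 0.6]
grip_width: 59.8
finger_force: 0.0
t 3.43 tcp [552.8   3.6 388.7] yaw [ 3.141 -0.     0.124] F [ 0.4 -0.9  0.6] w 59.8 f 0.0
grasp pt in chest [-38.7  65.1 229.7]
[0.0006 0.0001 0.0817]
[([253.7, 181.6], 0.63)]
[([255.8, 205.7], 0.6)]
```

View pics/s1c.png

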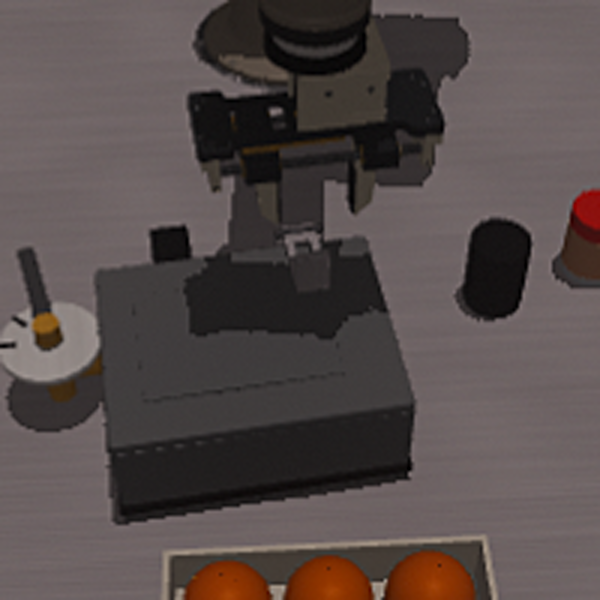

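The gripper hangs over the hasp, with its fingers at crop (265,200) and (358,200) straddling the tab at (310,268). I lower and close.

```bash
python3 -m inch '[[0,0,0.025,0,0.65],[0,0,0.050,0,0.65],[0,0,0.068,0,0.65],[0,0,0.079,0,0.65],[0,0,0.079,0,0.65]]';python3 -m inch '[[0,0,0,0,0.2],[0,0,0,0,0.2],[0,0,0,0,0.2],[0,0,0,0,0.2],[0,0,0,0,0.2],[0,0,0,0,0.2]]'; python3 - <<'E'
from h import *
rep()
r=np.hypot(70,31);a0=np.arctan2(31,70)
for f in np.linspace(0,1.75,15): print(round(f,3),round((r*np.cos(a0+f)-70)/1000,3),round(-(r*np.sin(a0+f)-31)/1000,3))
E
```

```text
time: 4.05
tool_pos: [550.7, 0.4, 307.4]
tcp_rot: [-3.141, 0.005, 0.122]
contact_force: [-0.6, -0.3, -0.6]
grip_width: 60.1
finger_force: 0.0
time: 4.55
tool_pos: [552.1, 1.6, 310.4]
tcp_rot: [3.141, -0.001, 0.124]
contact_force: [-0.6, 0.4, 3.0]
grip_width: 29.7
finger_force: 30.0
t 4.55 tcp [552.1   1.6 310.4] yaw [ 3.141e+00 -1.000e-03  1.240e-01] F [-0.6  0.4  3. ] w 29.7 f 30.0
grasp pt in chest [-39.5  63.2 151.4]
0.0 0.0 0.0
0.125 -0.004 -0.008
0.25 -0.01 -0.016
0.375 -0.016 -0.023
0.5 -0.023 -0.03
0.625 -0.031 -0.035
0.75 -0.04 -0.039
0.875 -0.049 -0.043
1.0 -0.058 -0.045
1.125 -0.068 -0.046
1.25 -0.077 -0.045
1.375 -0.087 -0.044
1.5 -0.096 -0.041
1.625 -0.105 -0.037
1.75 -0.113 -0.032
```

```bash
python3 -m inch '[[-0.004,0,-0.008,0,0.2],[-0.010,0,-0.016,0,0.2],[-0.016,0,-0.023,0,0.2],[-0.023,0,-0.030,0,0.2],[-0.031,0,-0.035,0,0.2],[-0.040,0,-0.039,0,0.2],[-0.049,0,-0.043,0,0.2],[-0.058,0,-0.045,0,0.2]]';python3 -m inch '[[-0.010,0,-0.001,0,0.2],[-0.019,0,0,0,0.2],[-0.029,0,0.001,0,0.2],[-0.038,0,0.004,0,0.2],[-0.047,0,0.008,0,0.2],[-0.055,0,0.013,0,0.2],[-0.055,0,0.013,0,0.2],[-0.055,0,0.013,0,0.2]]'; python3 -c "
from h import *
rep()"
```

```text
time: 5.22
tool_pos: [493.4, -5.7, 355.5]
tcp_rot: [3.141, -0.001, 0.124]
contact_force: [3.7, -2.5, -2.6]
grip_width: 29.4
finger_force: 30.0
time: 5.88
tool_pos: [438.4, -12.6, 341.8]
tcp_rot: [3.141, 0.003, 0.124]
contact_force: [-3.1, -4.9, 7.1]
grip_width: 29.1
finger_force: 30.0
t 5.88 tcp [438.4 -12.6 341.8] yaw [3.141e+00 3.000e-03 1.240e-01] F [-3.1 -4.9  7.1] w 29.1 f 30.0
grasp pt in chest [-154.7   63.1  182.8]
```

```bash
python3 -m inch '[[0,0,0,0,0.65],[0,0,0,0,0.65],[0,0,0,0,0.65],[0,0,-0.02,0,0.65],[0,0,-0.05,0,0.65],[0,0,-0.075,0,0.65],[0.012,0.035,-0.075,0,0.65],[0.024,0.07,-0.075,0,0.65]]';python3 -m inch '[[0,0.03,0,0,0.65],[0,0.05,0.02,0,0.65],[0,0.05,0.04,0,0.65],[0,0.05,0.06,0,0.65]]'; python3 -c "
from h import *
rep();
ps=[capture('scene'),capture('top')]
for p in ps: print([(np.round(r['centre'],1).tolist(),round(r['conf'],2)) for n in('hasp_tab','lid_lip') for r in tip_of(p,n)])
print(proj(ps[0],c2w((-130,-55,108))),proj(ps[1],c2w((-130,-55,108))))
p=ps[0];im=p['color'][90:290,150:350,::-1];cv2.imwrite('pics/s2c.png',cv2.resize(im,None,fx=3,fy=3,interpolation=2))"
```

```text
time: 6.55
tool_pos: [472.4, -78.2, 418.5]
tcp_rot: [3.141, -0.003, 0.128]
contact_force: [1.3, 0.1, -1.2]
grip_width: 59.8
finger_force: 0.0
time: 6.88
tool_pos: [478.4, -129.5, 355.5]
tcp_rot: [-3.141, 0.001, 0.122]
contact_force: [0.3, 0.8, -0.3]
grip_width: 59.8
finger_force: 0.0
t 6.88 tcp [ 478.4 -129.5  355.5] yaw [-3.141e+00  1.000e-03  1.220e-01] F [ 0.3  0.8 -0.3] w 59.8 f 0.0
grasp pt in chest [-129.1  -57.6  196.5]
[([247.3, 140.9], 0.63), ([204.5, 170.4], 0.56)]
[([255.3, 238.3], 0.7)]
[[207.18909247 169.93977453]] [[293.60833433 229.38066307]]
```

View pics/s2c.png

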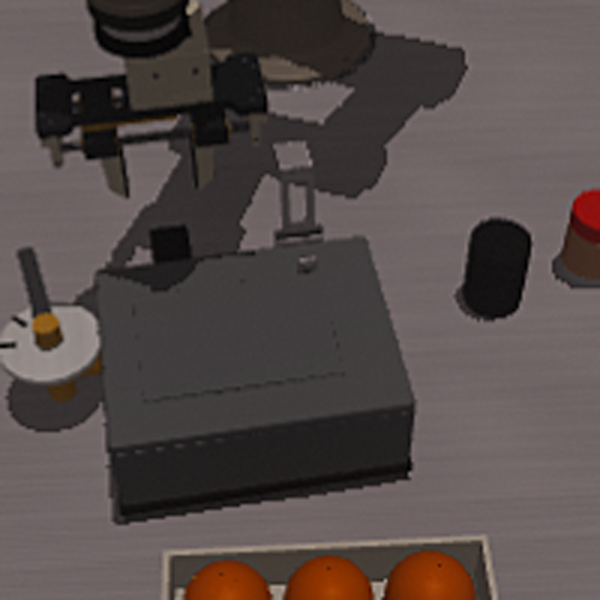

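The hasp stands upright at crop (295,200) with the catch free at (308,262). The open fingers are above the black lip at (170,243), so I descend, pinch it and lift.

```bash
python3 -m inch '[[0,0,0.03,0,0.65],[0,0,0.06,0,0.65],[0,0,0.078,0,0.65],[0,0,0.088,0,0.65],[0,0,0.088,0,0.65]]';python3 -m inch '[[0,0,0,0,0.25],[0,0,0,0,0.25],[0,0,0,0,0.25],[0,0,0,0,0.25],[0,0,0,0,0.25],[0,0,0,0,0.25]]'; python3 - <<'E'
from h import *
rep()
r=np.hypot(225,6);a0=np.arctan2(6,225)
for f in np.linspace(0,1.7,24): print(round(f,3),round(-(r*np.cos(a0+f)-225)/1000,3),round(-(r*np.sin(a0+f)-6)/1000,3))
E
```

```text
time: 7.6
tool_pos: [478.3, -128.0, 267.8]
tcp_rot: [-3.14, 0.002, 0.124]
contact_force: [0.0, 0.5, 0.1]
grip_width: 59.6
finger_force: 0.0
time: 8.1
tool_pos: [478.8, -128.5, 269.7]
tcp_rot: [3.141, -0.002, 0.124]
contact_force: [-1.0, 0.4, 7.1]
grip_width: 35.4
finger_force: 30.0
t 8.1 tcp [ 478.8 -128.5  269.7] yaw [ 3.141e+00 -2.000e-03  1.240e-01] F [-1.   0.4  7.1] w 35.4 f 30.0
grasp pt in chest [-128.2  -57.   110.7]
0.0 -0.0 -0.0
0.074 0.001 -0.017
0.148 0.003 -0.033
0.222 0.007 -0.049
0.296 0.012 -0.065
0.37 0.017 -0.081
0.443 0.024 -0.096
0.517 0.032 -0.111
0.591 0.042 -0.124
0.665 0.052 -0.138
0.739 0.063 -0.15
0.813 0.075 -0.162
0.887 0.088 -0.172
0.961 0.101 -0.182
1.035 0.115 -0.191
1.109 0.13 -0.198
1.183 0.145 -0.205
1.257 0.161 -0.21
1.33 0.177 -0.214
1.404 0.194 -0.217
1.478 0.21 -0.219
1.552 0.227 -0.219
1.626 0.243 -0.218
1.7 0.26 -0.216
```

```bash
python3 -m inch '[[0.001,0,-0.017,0,0.25],[0.003,0,-0.033,0,0.25],[0.007,0,-0.049,0,0.25],[0.012,0,-0.065,0,0.25],[0.017,0,-0.081,0,0.25],[0.024,0,-0.096,0,0.25],[0.032,0,-0.111,0,0.25],[0.042,0,-0.124,0,0.25]]'; python3 -c "
from h import *
rep()"
python3 -m inch '[[0.010,0,-0.014,0,0.25],[0.021,0,-0.026,0,0.25],[0.033,0,-0.038,0,0.25],[0.046,0,-0.048,0,0.25],[0.059,0,-0.058,0,0.25],[0.073,0,-0.067,0,0.25],[0.088,0,-0.074,0,0.25],[0.103,0,-0.081,0,0.25]]'; python3 -c "
from h import *
rep()"
```

```text
time: 8.77
tool_pos: [519.3, -123.5, 392.9]
tcp_rot: [3.142, 0.005, 0.124]
contact_force: [-7.9, -3.3, 0.1]
grip_width: 36.1
finger_force: 30.0
t 8.77 tcp [ 519.3 -123.5  392.9] yaw [3.142 0.005 0.124] F [-7.9 -3.3  0.1] w 36.1 f 30.0
grasp pt in chest [-88.5 -56.9 233.9]
time: 9.43
tool_pos: [621.8, -110.6, 474.5]
tcp_rot: [3.142, 0.004, 0.123]
contact_force: [-4.8, -1.1, 0.4]
grip_width: 35.5
finger_force: 30.0
t 9.43 tcp [ 621.8 -110.6  474.5] yaw [3.142 0.004 0.123] F [-4.8 -1.1  0.4] w 35.5 f 30.0
grasp pt in chest [ 15.  -56.7 315.5]
```

```bash
python3 -m inch '[[0.016,0,-0.005,0,0.25],[0.032,0,-0.009,0,0.25],[0.049,0,-0.012,0,0.25],[0.065,0,-0.014,0,0.25],[0.082,0,-0.014,0,0.25],[0.098,0,-0.013,0,0.25],[0.108,0,-0.012,0,0.25],[0.108,0,-0.012,0,0.25]]'; python3 -c "
from h import *
rep()"
```

```text
time: 10.1
tool_pos: [730.3, -96.6, 489.4]
tcp_rot: [3.139, -0.008, 0.125]
contact_force: [1.4, 1.0, 14.2]
grip_width: 35.8
finger_force: 30.0
t 10.1 tcp [730.3 -96.6 489.4] yaw [ 3.139 -0.008  0.125] F [ 1.4  1.  14.2] w 35.8 f 30.0
grasp pt in chest [126.3 -56.5 330.4]
```

```bash
python3 -m inch '[[0,0,0,0,0.6],[0,0,0,0,0.6],[0,0,0,0,0.6],[-0.03,0,0,0,0.7],[-0.07,0,0,0,0.8],[-0.11,-0.02,0,0,0.85],[-0.15,-0.05,0,0,0.85],[-0.18,-0.08,0,0,0.85]]'; python3 - <<'E'
from h import *
rep();s=capture('scene');t=capture('top');save(t,'t3');save(s,'s3')
for n,p,h in(('s',s,1),('t',t,1)):
    for r in tip_of(p,'jar1'): print(n,np.round(r['centre'],1),round(r['conf'],2),atz(p,r['centre'],0).round(1))
    hsv=cv2.cvtColor(p['color'],cv2.COLOR_RGB2HSV);m=((hsv[:,:,0]<6)|(hsv[:,:,0]>172))&(hsv[:,:,1]>180)&(hsv[:,:,2]>90)
    k,l,st,c=cv2.connectedComponentsWithStats(m.astype(np.uint8))
    for i in range(1,k):
        if st[i,4]>40: print(n,'red',st[i].tolist(),c[i].round(1),atz(p,c[i],80).round(1))
im=np.hstack([cv2.resize(t['color'][110:290,110:380],(540,360)),])[:,:,::-1];cv2.imwrite('pics/t3c.png',im)
E
```

```text
time: 10.77
tool_pos: [548.2, -47.5, 484.9]
tcp_rot: [-3.141, 0.002, 0.121]
contact_force: [0.7, -0.7, 0.9]
grip_width: 77.5
finger_force: 0.0
t 10.77 tcp [548.2 -47.5 484.9] yaw [-3.141e+00  2.000e-03  1.210e-01] F [ 0.7 -0.7  0.9] w 77.5 f 0.0
grasp pt in chest [-49.9  15.1 325.9]
s [343.2 178.1] 0.96 [429.  292.3   0. ]
s [313.5 188.4] 0.83 [467.5 190.9   0. ]
s [373.4 196. ] 0.82 [508.6 368.5   0. ]
s red [272, 0, 5, 25, 49] [274.7  11.8] [-638.4  171.4   80. ]
s red [279, 0, 10, 31, 108] [284.3  17.1] [-575.4  211.6   80. ]
s red [327, 7, 16, 19, 102] [335.   15.6] [-581.5  460.9   80. ]
s red [161, 11, 31, 22, 225] [174.5  22.2] [-552.4 -314.    80. ]
s red [104, 12, 20, 20, 111] [113.7  21.7] [-584.2 -608.6   80. ]
s red [342, 16, 12, 12, 54] [347.4  22.1] [-507.   505.1   80. ]
s red [125, 21, 10, 14, 57] [130.1  28.1] [-506.9 -516.7   80. ]
s red [113, 32, 8, 14, 44] [116.2  39.2] [-400.2 -560.4   80. ]
s red [165, 32, 10, 11, 51] [169.8  37.4] [-397.9 -321.3   80. ]
s red [181, 43, 12, 7, 44] [187.1  46.8] [-304.6 -237.8   80. ]
s red [341, 154, 20, 13, 205] [350.4 159.9] [429.9 300.1  80. ]
s red [371, 173, 21, 15, 236] [381.2 179.6] [515.8 370.7  80. ]
t [168.1 248.2] 0.91 [422.3 296.8   0. ]
t [145.2 218.2] 0.84 [526.8 377.7   0. ]
t [198.5 233.8] 0.83 [470.5 191.3   0. ]
t red [132, 211, 18, 17, 248] [140.9 219. ] [519.2 370.6  80. ]
t red [153, 237, 19, 17, 253] [162.  244.9] [433.7 300.1  80. ]
```

View pics/t3c.png

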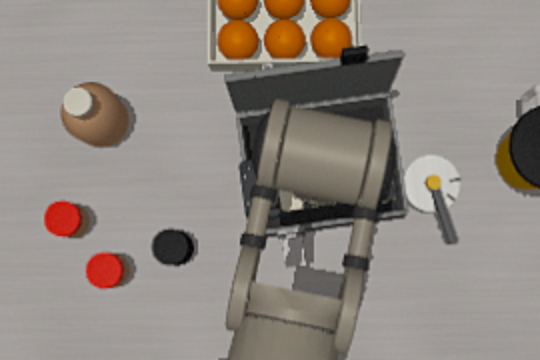

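The lid is open and leaning back, its lip at crop (353,55). Two red jars stand at (63,219) and (105,270), and the black decoy is at (173,247). I go for the nearer jar, at world (431.5, 300).

```bash
python3 -c "
from h import *
print(need((431.5,300,160)),need((431.5,300,60)))"
```

```text
[-0.0747 -0.3588  0.1671] [-0.0748 -0.3589  0.2671]
```

```bash
python3 -m inch '[[-0.007,-0.036,0,0,0.87],[-0.015,-0.072,0,0,0.87],[-0.022,-0.108,0.005,0,0.87],[-0.030,-0.144,0.02,0,0.87],[-0.038,-0.180,0.04,0,0.87],[-0.045,-0.216,0.05,0,0.87],[-0.052,-0.251,0.07,0,0.87],[-0.060,-0.287,0.09,0,0.87]]';python3 -m inch '[[-0.008,-0.036,0.02,0,0.87],[-0.0148,-0.072,0.04,0,0.87],[-0.0148,-0.072,0.07,0,0.87],[-0.0148,-0.072,0.07,0,0.87]]'; python3 - <<'E'
from h import *
rep();s=capture('scene');t=capture('top')
for n,p in(('s',s),('t',t)):
    hsv=cv2.cvtColor(p['color'],cv2.COLOR_RGB2HSV);m=((hsv[:,:,0]<6)|(hsv[:,:,0]>172))&(hsv[:,:,1]>180)&(hsv[:,:,2]>90)
    k,l,st,c=cv2.connectedComponentsWithStats(m.astype(np.uint8))
    for i in range(1,k):
        if st[i,4]>25 and c[i][1]>120: print(n,'red',st[i].tolist(),c[i].round(1),atz(p,c[i],80).round(1))
print(need((431.5,300,60)))
im=s['color'][70:270,250:450,::-1];a=cv2.resize(im,None,fx=2,fy=2)
b=cv2.resize(t['color'][130:290,220:380,::-1],(400,400));cv2.imwrite('pics/s4c.png',np.hstack([a,b]))
E
```

```text
time: 11.63
tool_pos: [456.9, 231.6, 395.2]
tcp_rot: [-3.141, -0.002, 0.123]
contact_force: [1.2, -0.3, -1.0]
grip_width: 80.0
finger_force: 0.0
time: 11.97
tool_pos: [431.6, 301.0, 320.4]
tcp_rot: [3.138, 0.009, 0.127]
contact_force: [-0.6, -0.2, -0.9]
grip_width: 79.8
finger_force: 0.0
t 11.97 tcp [431.6 301.  320.4] yaw [3.138 0.009 0.127] F [-0.6 -0.2 -0.9] w 79.8 f 0.0
grasp pt in chest [-123.8  374.7  161.4]
s red [371, 173, 21, 15, 238] [381.2 179.7] [515.9 370.6  80. ]
t red [132, 211, 18, 14, 142] [142.3 216.2] [528.3 366.3  80. ]
t red [157, 239, 8, 12, 80] [160.4 244.7] [434.5 305.2  80. ]
[-0.0013 -0.0009  0.1062]
```

View pics/s4c.png

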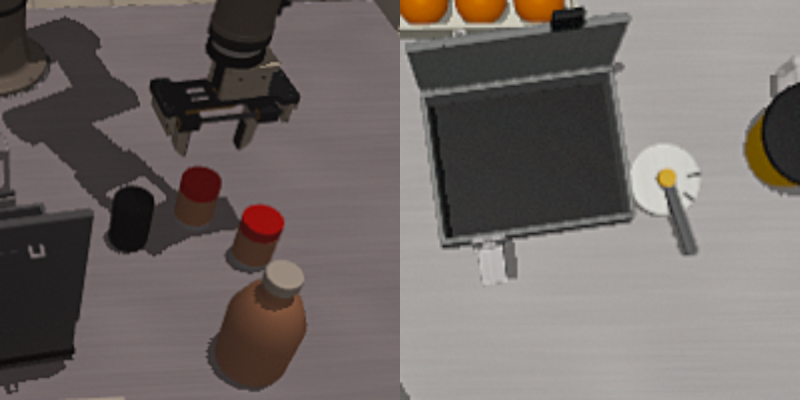

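The chest is empty and its interior is clear. The gripper is above the nearer jar (left crop (200,195)), so I descend and grasp.

```bash
python3 -m inch '[[0,0,0.03,0,0.87],[0,0,0.06,0,0.87],[0,0,0.085,0,0.87],[0,0,0.100,0,0.87],[0,0,0.100,0,0.87]]';python3 -m inch '[[0,0,0,0,0.5],[0,0,0,0,0.5],[0,0,0,0,0.5],[0,0,0,0,0.5],[0,0,0,0,0.5],[0,0,0,0,0.5]]'; python3 -m inch '[[0,0,-0.02,0,0.5],[0,0,-0.05,0,0.5],[0,0,-0.085,0,0.5],[0,0,-0.12,0,0.5],[0,0,-0.155,0,0.5],[0,0,-0.16,0,0.5]]'; python3 -c "
from h import *
rep();print(need(c2w((-10,-55,220))[0]))"
```

```text
time: 12.48
tool_pos: [433.4, 298.4, 224.6]
tcp_rot: [3.14, 0.002, 0.121]
contact_force: [-0.4, -0.1, 0.4]
grip_width: 79.7
finger_force: 0.0
time: 12.98
tool_pos: [433.0, 299.7, 227.5]
tcp_rot: [-3.141, -0.003, 0.124]
contact_force: [1.2, -2.6, 7.6]
grip_width: 59.5
finger_force: 30.0
time: 13.48
tool_pos: [432.8, 300.2, 392.3]
tcp_rot: [-3.138, -0.01, 0.124]
contact_force: [1.7, 0.3, -3.6]
grip_width: 59.6
finger_force: 30.0
t 13.48 tcp [432.8 300.2 392.3] yaw [-3.138 -0.01   0.124] F [ 1.7  0.3 -3.6] w 59.6 f 30.0
grasp pt in chest [-119.7  374.8  233.4]
[0.1093 0.43   0.0129]
```

```bash
python3 -m inch '[[0.02,0.034,0,0,0.5],[0.04,0.068,0,0,0.5],[0.06,0.102,0,0,0.5],[0.08,0.137,0,0,0.5],[0.095,0.174,0,0,0.5],[0.109,0.212,0,0,0.5],[0.109,0.252,0,0,0.5],[0.109,0.292,0,0,0.5]]';python3 -m inch '[[0,0.038,0,0,0.5],[0,0.075,0,0,0.5],[0,0.11,0,0,0.5],[0,0.13,0,0,0.5],[0,0.138,0,0,0.5],[0,0.138,0,0,0.5],[0,0.138,0,0,0.5]]';  python3 -c "
from h import *
rep();print(need(c2w((-10,-57,75))[0]))"
```

```text
time: 14.15
tool_pos: [576.7, 21.6, 384.5]
tcp_rot: [-3.141, 0.002, 0.124]
contact_force: [0.6, 0.0, -4.5]
grip_width: 59.6
finger_force: 30.0
time: 14.73
tool_pos: [593.3, -113.1, 385.1]
tcp_rot: [-3.14, 0.001, 0.123]
contact_force: [-0.7, 0.5, -4.0]
grip_width: 59.6
finger_force: 30.0
t 14.73 tcp [ 593.3 -113.1  385.1] yaw [-3.14e+00  1.00e-03  1.23e-01] F [-0.7  0.5 -4. ] w 59.6 f 30.0
grasp pt in chest [-13.2 -55.4 226.1]
[0.0034 0.0018 0.151 ]
```

```bash
python3 -m inch '[[0.003,0,0.03,0,0.5],[0.003,0,0.06,0,0.5],[0.003,0,0.09,0,0.5],[0.003,0,0.12,0,0.5],[0.003,0,0.14,0,0.5],[0.003,0,0.147,0,0.5],[0.003,0,0.147,0,0.5]]';python3 -m inch '[[0,0,0.002,0,0.5],[0,0,0.004,0,0.5],[0,0,0.004,0,0.5]]'
```

```text
time: 15.32
tool_pos: [596.0, -111.4, 237.2]
tcp_rot: [-3.14, 0.004, 0.126]
contact_force: [-0.7, 0.1, -4.0]
grip_width: 59.5
finger_force: 30.0
time: 15.57
tool_pos: [596.9, -113.0, 236.2]
tcp_rot: [3.141, -0.002, 0.124]
contact_force: [-0.5, -0.6, -3.5]
grip_width: 59.2
finger_force: 30.0
```

```bash
python3 -m inch '[[0,0,0.002,0,0.5],[0,0,0.002,0,0.5]]'; python3 -c "
from h import *
rep()"
```

```text
time: 15.73
tool_pos: [596.9, -113.3, 234.6]
tcp_rot: [3.14, -0.003, 0.124]
contact_force: [-1.0, 0.4, 3.8]
grip_width: 59.6
finger_force: 30.0
t 15.73 tcp [ 596.9 -113.3  234.6] yaw [ 3.14e+00 -3.00e-03  1.24e-01] F [-1.   0.4  3.8] w 59.6 f 30.0
grasp pt in chest [ -9.  -56.5  75.6]
```

```bash
python3 -m inch '[[0,0,0,0,0.76],[0,0,0,0,0.76],[0,0,0,0,0.76],[0,0,-0.02,0,0.76],[0,0,-0.06,0,0.76],[0,0,-0.10,0,0.76],[0,0,-0.14,0,0.76],[0,0,-0.155,0,0.8]]'; python3 - <<'E'
from h import *
rep();s=capture('scene');t=capture('top')
for n,p in(('s',s),('t',t)):
    hsv=cv2.cvtColor(p['color'],cv2.COLOR_RGB2HSV);m=((hsv[:,:,0]<6)|(hsv[:,:,0]>172))&(hsv[:,:,1]>180)&(hsv[:,:,2]>90)
    k,l,st,c=cv2.connectedComponentsWithStats(m.astype(np.uint8))
    for i in range(1,k):
        if st[i,4]>25 and c[i][1]>120: print(n,'red',st[i].tolist(),c[i].round(1),atz(p,c[i],80).round(1))
print(need((517,370.6,200)))
E
```

```text
time: 16.4
tool_pos: [597.0, -113.3, 394.4]
tcp_rot: [3.137, -0.009, 0.124]
contact_force: [0.2, -1.4, -0.2]
grip_width: 72.1
finger_force: 0.0
t 16.4 tcp [ 597.  -113.3  394.4] yaw [ 3.137 -0.009  0.124] F [ 0.2 -1.4 -0.2] w 72.1 f 0.0
grasp pt in chest [ -7.9 -57.  235.4]
s red [371, 173, 21, 15, 238] [381.2 179.7] [516.1 370.5  80. ]
t red [281, 195, 16, 7, 79] [288.4 198. ] [ 580.6 -114.6   80. ]
t red [132, 211, 18, 17, 247] [140.9 219. ] [519.1 370.7  80. ]
[-0.021  -0.4908  0.0313]
```

```bash
python3 -m inch '[[0,-0.04,0,0,0.87],[0,-0.08,0,0,0.87],[-0.004,-0.12,0,0,0.87],[-0.008,-0.16,0,0,0.87],[-0.012,-0.20,0,0,0.87],[-0.016,-0.24,0,0,0.87],[-0.020,-0.28,0,0,0.87],[-0.022,-0.32,0,0,0.87]]';python3 -m inch '[[0,-0.04,0,0,0.87],[0,-0.08,0,0,0.87],[0,-0.12,0.0,0,0.87],[0,-0.15,0.02,0,0.87],[0,-0.17,0.04,0,0.87],[0,-0.17,0.06,0,0.87],[0,-0.17,0.06,0,0.87]]'; python3 - <<'E'
from h import *
rep();s=capture('scene')
hsv=cv2.cvtColor(s['color'],cv2.COLOR_RGB2HSV);m=((hsv[:,:,0]<6)|(hsv[:,:,0]>172))&(hsv[:,:,1]>150)&(hsv[:,:,2]>60)
k,l,st,c=cv2.connectedComponentsWithStats(m.astype(np.uint8))
for i in range(1,k):
    if st[i,4]>25 and c[i][1]>120: print('red',st[i].tolist(),c[i].round(1),atz(s,c[i],80).round(1))
print(need((517,370.6,66)))
E
```

```text
time: 17.17
tool_pos: [534.0, 203.3, 386.2]
tcp_rot: [3.141, 0.003, 0.124]
contact_force: [0.7, 0.1, 0.5]
grip_width: 79.8
finger_force: 0.0
time: 17.75
tool_pos: [512.4, 371.0, 321.3]
tcp_rot: [3.137, 0.01, 0.126]
contact_force: [-0.7, -0.8, -0.1]
grip_width: 79.5
finger_force: 0.0
t 17.75 tcp [512.4 371.  321.3] yaw [3.137 0.01  0.126] F [-0.7 -0.8 -0.1] w 79.5 f 0.0
grasp pt in chest [-35.2 434.1 162.3]
red [371, 173, 21, 19, 315] [380.7 181.9] [524.4 366.5  80. ]
[ 0.0056 -0.0006  0.0989]
```

```bash
python3 -m inch '[[0.004,0,0.03,0,0.87],[0.004,0,0.06,0,0.87],[0.004,0,0.082,0,0.87],[0.004,0,0.094,0,0.87],[0.004,0,0.094,0,0.87]]';python3 -m inch '[[0,0,0,0,0.5],[0,0,0,0,0.5],[0,0,0,0,0.5],[0,0,0,0,0.5],[0,0,0,0,0.5],[0,0,0,0,0.5]]'; python3 -m inch '[[0,0,-0.02,0,0.5],[0,0,-0.05,0,0.5],[0,0,-0.085,0,0.5],[0,0,-0.12,0,0.5],[0,0,-0.155,0,0.5],[0,0,-0.16,0,0.5]]'; python3 -c "
from h import *
rep();print(need(c2w((-10,50,226))[0]))"
```

```text
time: 18.22
tool_pos: [518.0, 369.7, 231.6]
tcp_rot: [3.14, 0.004, 0.123]
contact_force: [0.1, -0.0, -0.2]
grip_width: 80.0
finger_force: 0.0
time: 18.72
tool_pos: [518.6, 370.8, 235.7]
tcp_rot: [-3.141, -0.003, 0.124]
contact_force: [-0.9, -2.6, 6.2]
grip_width: 59.7
finger_force: 30.0
time: 19.22
tool_pos: [518.4, 371.3, 401.4]
tcp_rot: [-3.137, -0.011, 0.124]
contact_force: [0.9, 0.1, -0.7]
grip_width: 59.7
finger_force: 30.0
t 19.22 tcp [518.4 371.3 401.4] yaw [-3.137 -0.011  0.124] F [ 0.9  0.1 -0.7] w 59.7 f 30.0
grasp pt in chest [-25.9 435.  242.4]
[0.0154 0.3851 0.0148]
```

```bash
python3 -m inch '[[0.004,0.04,0,0,0.5],[0.008,0.08,0,0,0.5],[0.012,0.12,0,0,0.5],[0.014,0.16,0,0,0.5],[0.014,0.20,0,0,0.5],[0.014,0.24,0,0,0.5],[0.014,0.28,0,0,0.5],[0.014,0.32,0,0,0.5]]';python3 -m inch '[[0,0.03,0,0,0.5],[0,0.05,0,0,0.5],[0,0.063,0,0,0.5],[0,0.065,0,0,0.5],[0,0.065,0,0,0.5],[0,0.065,0,0,0.5]]'; python3 - <<'E'
from h import *
rep()
s=capture('scene');t=capture('top')
a=cv2.resize(s['color'][80:280,180:380,::-1],(400,400));b=cv2.resize(t['color'][130:290,200:360,::-1],(400,400));cv2.imwrite('pics/s5c.png',np.hstack([a,b]))
E
```

```text
time: 19.88
tool_pos: [571.2, 53.3, 393.3]
tcp_rot: [-3.141, 0.001, 0.124]
contact_force: [0.9, -0.0, -2.0]
grip_width: 59.3
finger_force: 30.0
time: 20.38
tool_pos: [579.4, -8.3, 393.6]
tcp_rot: [-3.141, 0.0, 0.125]
contact_force: [0.1, 0.0, -2.9]
grip_width: 59.2
finger_force: 30.0
t 20.38 tcp [579.4  -8.3 393.6] yaw [-3.141  0.     0.125] F [ 0.1  0.  -2.9] w 59.2 f 30.0
grasp pt in chest [-13.9  50.2 234.6]
```

View pics/s5c.png

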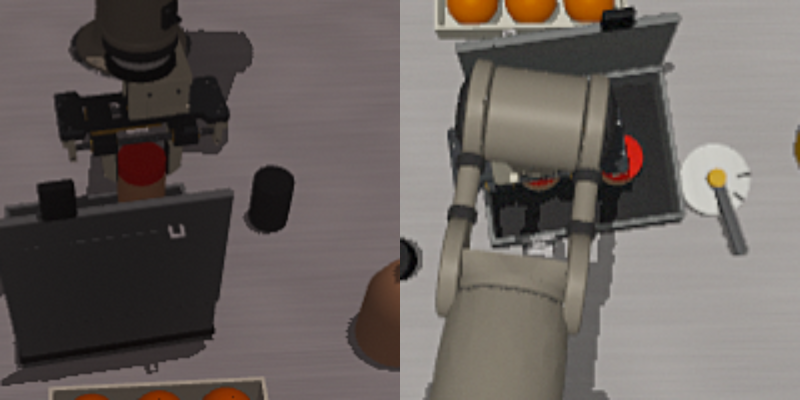

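The second jar is held over the left half of the chest, and the first stands inside at right crop (628,158). I lower it.

```bash
python3 -m inch '[[0.003,0,0.03,0,0.5],[0.003,0,0.06,0,0.5],[0.003,0,0.09,0,0.5],[0.003,0,0.12,0,0.5],[0.003,0,0.14,0,0.5],[0.003,0,0.148,0,0.5],[0.003,0,0.148,0,0.5]]';python3 -m inch '[[0,0,0.002,0,0.5],[0,0,0.004,0,0.5],[0,0,0.004,0,0.5]]'
```

```text
time: 21.07
tool_pos: [582.2, -8.2, 244.5]
tcp_rot: [-3.141, 0.003, 0.125]
contact_force: [-0.7, 1.1, -2.3]
grip_width: 59.2
finger_force: 30.0
time: 21.32
tool_pos: [582.8, -8.8, 242.6]
tcp_rot: [3.141, -0.002, 0.124]
contact_force: [0.1, -0.8, -1.8]
grip_width: 59.5
finger_force: 30.0
```

```bash
python3 -m inch '[[0,0,0.002,0,0.5],[0,0,0.002,0,0.5]]'
```

```text
time: 21.48
tool_pos: [582.9, -9.0, 242.3]
tcp_rot: [3.141, -0.003, 0.124]
contact_force: [-3.6, 0.7, 9.4]
grip_width: 59.6
finger_force: 30.0
```

Contact. I release, retreat and verify.

```bash
python3 -m inch '[[0,0,0,0,0.76],[0,0,0,0,0.76],[0,0,0,0,0.76],[0,0,-0.02,0,0.76],[0,0,-0.06,0,0.76],[0,0,-0.10,0,0.76],[0,0,-0.14,0,0.76],[0,0,-0.17,0,0.7]]'; python3 -m inch '[[-0.04,0,-0.02,0,0.65],[-0.08,0,-0.04,0,0.65],[-0.12,0,-0.06,0,0.65],[-0.16,0.0,-0.075,0,0.65],[-0.19,0.0,-0.075,0,0.65],[-0.19,0.0,-0.075,0,0.65]]'; python3 - <<'E'
from h import *
rep()
s=capture('scene');t=capture('top')
for n,p in(('s',s),('t',t)):
    for r in tip_of(p,'jar1'): print(n,np.round(r['centre'],1),round(r['conf'],2),atz(p,r['centre'],7).round(1))
hsv=cv2.cvtColor(t['color'],cv2.COLOR_RGB2HSV);m=((hsv[:,:,0]<6)|(hsv[:,:,0]>172))&(hsv[:,:,1]>180)&(hsv[:,:,2]>60)
k,l,st,c=cv2.connectedComponentsWithStats(m.astype(np.uint8))
for i in range(1,k):
    if st[i,4]>25: print('red',st[i].tolist(),atz(t,c[i],90).round(1))
print(c2w((-10,-57,90)),c2w((-10,50,90)))
a=cv2.resize(s['color'][80:280,130:330,::-1],(400,400));b=cv2.resize(t['color'][130:290,200:360,::-1],(400,400));cv2.imwrite('pics/s6c.png',np.hstack([a,b]))
E
```

```text
time: 22.15
tool_pos: [582.5, -9.1, 413.6]
tcp_rot: [3.14, -0.004, 0.124]
contact_force: [0.7, 0.3, 0.4]
grip_width: 66.6
finger_force: 0.0
time: 22.65
tool_pos: [388.8, -32.2, 486.5]
tcp_rot: [3.14, -0.0, 0.123]
contact_force: [1.2, -0.0, 0.9]
grip_width: 59.7
finger_force: 0.0
t 22.65 tcp [388.8 -32.2 486.5] yaw [ 3.14  -0.     0.123] F [ 1.2 -0.   0.9] w 59.7 f 0.0
grasp pt in chest [-205.9   49.6  327.5]
s [314.3 186.7] 0.66 [466.9 192.7   7. ]
t [253.1 199.9] 0.86 [584.    1.6   7. ]
t [285.6 193.6] 0.51 [ 604.  -110.7    7. ]
red [279, 184, 18, 19, 273] [ 597.1 -111.5   90. ]
red [247, 189, 18, 19, 273] [583.1  -7.2  90. ]
[[ 596.3817096  -114.10672897   90.        ]] [[583.209682    -7.92058257  90.        ]]
```

View pics/s6c.png

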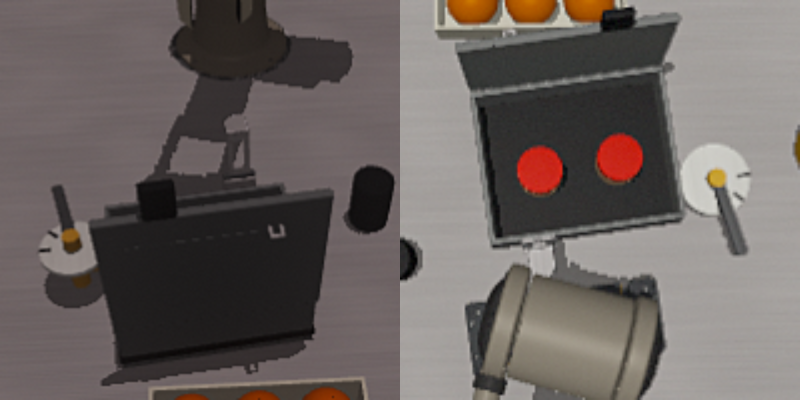

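Both jars stand inside at right crop (540,170) and (620,158). The hasp is still up and the lid still leans back. I go back to the lip at chest (126,-57,330).

```bash
python3 -m inch '[[0.03,0.026,0,0,0.65],[0.06,0.053,0,0,0.65],[0.09,0.08,0,0,0.65],[0.12,0.107,0,0,0.65],[0.16,0.107,0,0,0.65],[0.20,0.107,-0.001,0,0.65],[0.23,0.107,-0.002,0,0.65],[0.23,0.107,-0.002,0,0.65]]'; python3 -c "
from h import *
rep()
s=capture('scene');t=capture('top')
print([(np.round(r['centre'],1).tolist(),round(r['conf'],2)) for p in(s,t) for r in tip_of(p,'lid_lip')])
for X in ((126,-57,326),(119,-57,326),(133,-57,326)): print(proj(s,c2w(X)),proj(t,c2w(X)))
"
```

```text
time: 23.52
tool_pos: [641.1, -109.7, 481.8]
tcp_rot: [-3.139, 0.003, 0.126]
contact_force: [-0.3, 0.5, -0.4]
grip_width: 59.5
finger_force: 0.0
t 23.52 tcp [ 641.1 -109.7  481.8] yaw [-3.139e+00  3.000e-03  1.260e-01] F [-0.3  0.5 -0.4] w 59.5 f 0.0
grasp pt in chest [ 34.5 -57.8 322.8]
[([209.5, 176.5], 0.67)]
[[208.81128544 182.62921637]] [[286.96573496 133.75072297]]
[[208.45960835 180.07999832]] [[287.34623813 136.21269711]]
[[209.16756831 185.21048431]] [[286.58560537 131.29334823]]
```

```bash
python3 -m inch '[[0.03,0,-0.004,0,0.65],[0.06,0,-0.005,0,0.65],[0.08,0,-0.006,0,0.65],[0.09,0,-0.006,0,0.65],[0.09,0,-0.006,0,0.65]]'; python3 -m inch '[[0,0,0,0,0.25],[0,0,0,0,0.25],[0,0,0,0,0.25],[0,0,0,0,0.25],[0,0,0,0,0.25],[0,0,0,0,0.25]]';python3 - <<'E'
from h import *
rep()
r=225;a0=0.027
for f in np.linspace(1.7,0,24): print(round(f,3),round(-(r*np.cos(a0+f)-r*np.cos(a0+1.7))/1000,3),round(-(r*np.sin(a0+f)-r*np.sin(a0+1.7))/1000,3))
E
```

```text
time: 24.13
tool_pos: [725.6, -99.1, 492.1]
tcp_rot: [-3.141, 0.0, 0.124]
contact_force: [-0.7, 0.6, -0.6]
grip_width: 59.9
finger_force: 0.0
time: 24.63
tool_pos: [723.9, -98.1, 493.9]
tcp_rot: [-3.14, 0.0, 0.125]
contact_force: [-2.1, 4.8, 1.7]
grip_width: 36.0
finger_force: 30.0
t 24.63 tcp [723.9 -98.1 493.9] yaw [-3.14   0.     0.125] F [-2.1  4.8  1.7] w 36.0 f 30.0
grasp pt in chest [118.6 -56.6 334.9]
1.7 -0.0 -0.0
1.626 -0.017 -0.002
1.552 -0.033 -0.003
1.478 -0.05 -0.002
1.404 -0.066 -0.001
1.33 -0.083 0.002
1.257 -0.099 0.006
1.183 -0.115 0.012
1.109 -0.13 0.018
1.035 -0.145 0.026
0.961 -0.159 0.034
0.887 -0.172 0.044
0.813 -0.185 0.055
0.739 -0.197 0.066
0.665 -0.208 0.079
0.591 -0.218 0.092
0.517 -0.227 0.106
0.443 -0.236 0.12
0.37 -0.243 0.135
0.296 -0.248 0.151
0.222 -0.253 0.167
0.148 -0.257 0.183
0.074 -0.259 0.2
0.0 -0.26 0.216
```

```bash
python3 - <<'E'
from h import *
r=234;A=np.linspace(1.672,0.03,25)
print([(round(-(r*np.cos(a)-r*np.cos(A[0]))/1000,3),round(-(r*np.sin(a)-r*np.sin(A[0]))/1000,3)) for a in A])
E
```

```text
[(np.float64(-0.0), np.float64(-0.0)), (np.float64(-0.016), np.float64(-0.001)), (np.float64(-0.032), np.float64(-0.001)), (np.float64(-0.048), np.float64(0.0)), (np.float64(-0.064), np.float64(0.002)), (np.float64(-0.079), np.float64(0.006)), (np.float64(-0.095), np.float64(0.01)), (np.float64(-0.11), np.float64(0.015)), (np.float64(-0.125), np.float64(0.022)), (np.float64(-0.139), np.float64(0.029)), (np.float64(-0.152), np.float64(0.037)), (np.float64(-0.166), np.float64(0.047)), (np.float64(-0.178), np.float64(0.057)), (np.float64(-0.19), np.float64(0.068)), (np.float64(-0.2), np.float64(0.08)), (np.float64(-0.211), np.float64(0.092)), (np.float64(-0.22), np.float64(0.105)), (np.float64(-0.228), np.float64(0.119)), (np.float64(-0.235), np.float64(0.133)), (np.float64(-0.242), np.float64(0.148)), (np.float64(-0.247), np.float64(0.163)), (np.float64(-0.251), np.float64(0.178)), (np.float64(-0.254), np.float64(0.194)), (np.float64(-0.257), np.float64(0.21)), (np.float64(-0.258), np.float64(0.226))]
```

```bash
python3 -m inch '[[-0.016,0,-0.001,0,0.25],[-0.032,0,-0.001,0,0.25],[-0.048,0,0,0,0.25],[-0.064,0,0.002,0,0.25],[-0.079,0,0.006,0,0.25],[-0.095,0,0.010,0,0.25],[-0.110,0,0.015,0,0.25],[-0.125,0,0.022,0,0.25]]'; python3 -c "
from h import *
rep()"; python3 -m inch '[[-0.014,0,0.007,0,0.25],[-0.027,0,0.015,0,0.25],[-0.041,0,0.025,0,0.25],[-0.053,0,0.035,0,0.25],[-0.065,0,0.046,0,0.25],[-0.075,0,0.058,0,0.25],[-0.086,0,0.070,0,0.25],[-0.095,0,0.083,0,0.25]]'; python3 -c "
from h import *
rep()"
```

```text
time: 25.3
tool_pos: [600.1, -113.7, 470.4]
tcp_rot: [-3.14, -0.003, 0.125]
contact_force: [6.0, 3.5, -5.5]
grip_width: 35.7
finger_force: 30.0
t 25.3 tcp [ 600.1 -113.7  470.4] yaw [-3.14e+00 -3.00e-03  1.25e-01] F [ 6.   3.5 -5.5] w 35.7 f 30.0
grasp pt in chest [ -5.7 -56.8 311.4]
time: 25.97
tool_pos: [506.0, -125.5, 388.2]
tcp_rot: [-3.141, -0.005, 0.124]
contact_force: [6.8, 6.0, -1.8]
grip_width: 35.8
finger_force: 30.0
t 25.97 tcp [ 506.  -125.5  388.2] yaw [-3.141 -0.005  0.124] F [ 6.8  6.  -1.8] w 35.8 f 30.0
grasp pt in chest [-100.3  -57.   229.2]
```

```bash
python3 -m inch '[[-0.008,0,0.014,0,0.25],[-0.015,0,0.028,0,0.25],[-0.022,0,0.043,0,0.25],[-0.027,0,0.058,0,0.25],[-0.031,0,0.073,0,0.25],[-0.034,0,0.089,0,0.25],[-0.037,0,0.105,0,0.25],[-0.037,0,0.113,0,0.25]]'; python3 -c "
from h import *
rep()"
```

```text
time: 26.63
tool_pos: [468.7, -130.2, 274.2]
tcp_rot: [-3.14, -0.0, 0.123]
contact_force: [-2.0, 4.9, 2.0]
grip_width: 35.9
finger_force: 30.0
t 26.63 tcp [ 468.7 -130.2  274.2] yaw [-3.14  -0.     0.123] F [-2.   4.9  2. ] w 35.9 f 30.0
grasp pt in chest [-138.7  -57.1  115.2]
```

```bash
python3 -m inch '[[0,0,0.003,0,0.25],[0,0,0.006,0,0.25],[0,0,0.006,0,0.25]]'
```

```text
time: 26.88
tool_pos: [468.8, -130.3, 268.6]
tcp_rot: [-3.14, 0.002, 0.124]
contact_force: [-1.8, 4.8, -2.2]
grip_width: 35.4
finger_force: 30.0
```

```bash
python3 -m inch '[[0,0,0.003,0,0.25],[0,0,0.003,0,0.25],[0,0,0.003,0,0.25]]';python3 -m inch '[[0,0,0.003,0,0.25],[0,0,0.003,0,0.25],[0,0,0.003,0,0.25]]'
```

```text
time: 27.13
tool_pos: [468.8, -130.3, 265.8]
tcp_rot: [-3.14, 0.003, 0.124]
contact_force: [-2.4, 4.6, -2.3]
grip_width: 35.6
finger_force: 30.0
time: 27.38
tool_pos: [468.7, -130.3, 264.6]
tcp_rot: [-3.14, 0.002, 0.124]
contact_force: [-8.1, 7.1, 14.9]
grip_width: 35.6
finger_force: 30.0
```

```bash
python3 -m inch '[[0,0,0.001,0,0.65],[0,0,0.001,0,0.65],[0,0,0,0,0.65],[0,0,-0.04,0,0.65],[0,0,-0.08,0,0.65],[0,0,-0.12,0,0.65],[0,0,-0.155,0,0.65],[0,0,-0.155,0,0.65]]'; python3 - <<'E'
from h import *
rep()
s=capture('scene');t=capture('top')
print([(np.round(r['centre'],1).tolist(),round(r['conf'],2)) for p in(s,t) for r in tip_of(p,'hasp_tab')])
for X in ((-155,63,183),(-148,63,186)): print(proj(s,c2w(X)),proj(t,c2w(X)))
print(need(c2w((-154,63.5,183))[0]))
a=cv2.resize(s['color'][80:280,130:330,::-1],(400,400));b=cv2.resize(t['color'][130:290,200:360,::-1],(400,400));cv2.imwrite('pics/s7c.png',np.hstack([a,b]))
E
```

```text
time: 28.05
tool_pos: [470.6, -131.5, 425.3]
tcp_rot: [3.134, -0.012, 0.124]
contact_force: [0.7, -0.0, 0.3]
grip_width: 59.8
finger_force: 0.0
t 28.05 tcp [ 470.6 -131.5  425.3] yaw [ 3.134 -0.012  0.124] F [ 0.7 -0.   0.3] w 59.8 f 0.0
grasp pt in chest [-135.1  -60.   266.3]
[([249.1, 137.7], 0.59), ([260.0, 239.9], 0.57)]
[[246.40695786 139.14276344]] [[257.93900765 242.24715915]]
[[246.81227595 139.94474468]] [[257.61302551 239.91707188]]
[-0.0155 -0.1215  0.075 ]
```

View pics/s7c.png

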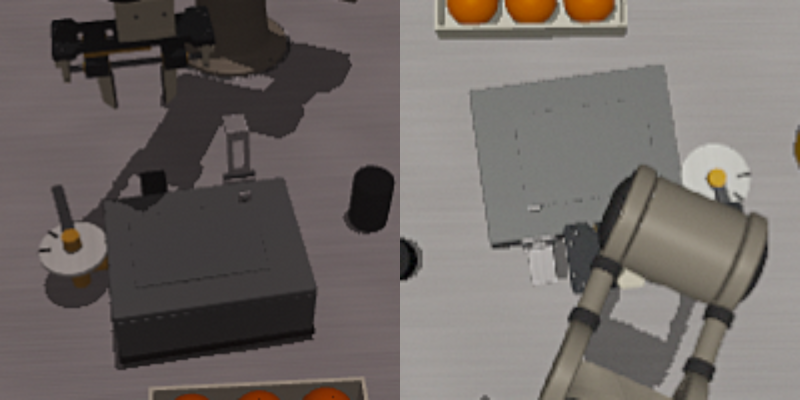

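The lid is shut, and the hasp stands up at left crop (237,148) with the catch at (245,195). I move over the tab.

```bash
python3 -m inch '[[-0.006,-0.03,0,0,0.65],[-0.012,-0.06,0,0,0.65],[-0.016,-0.09,0,0,0.65],[-0.016,-0.12,0.0,0,0.65],[-0.016,-0.12,0.02,0,0.65],[-0.016,-0.12,0.03,0,0.65],[-0.016,-0.12,0.03,0,0.65],[-0.016,-0.12,0.03,0,0.65]]'; python3 -c "
from h import *
rep()
print(need(c2w((-154.7,63.1,183))[0]))"
```

```text
time: 28.92
tool_pos: [438.9, -13.8, 386.6]
tcp_rot: [-3.141, 0.003, 0.124]
contact_force: [-0.0, -0.8, 0.3]
grip_width: 59.6
finger_force: 0.0
t 28.92 tcp [438.9 -13.8 386.6] yaw [-3.141e+00  3.000e-03  1.240e-01] F [-0.  -0.8  0.3] w 59.6 f 0.0
grasp pt in chest [-154.5   62.   227.6]
[-0.0001 -0.001   0.0446]
```

```bash
python3 -m inch '[[0,-0.001,0.02,0,0.65],[0,-0.001,0.036,0,0.65],[0,-0.001,0.045,0,0.65],[0,-0.001,0.045,0,0.65]]';python3 -m inch '[[0,0,0,0,0.2],[0,0,0,0,0.2],[0,0,0,0,0.2],[0,0,0,0,0.2],[0,0,0,0,0.2],[0,0,0,0,0.2]]'
```

```text
time: 29.25
tool_pos: [438.6, -13.2, 341.4]
tcp_rot: [-3.141, 0.003, 0.123]
contact_force: [-0.4, 0.1, 0.4]
grip_width: 59.6
finger_force: 0.0
time: 29.75
tool_pos: [438.9, -12.8, 343.3]
tcp_rot: [3.142, -0.001, 0.124]
contact_force: [-0.2, 1.5, 1.8]
grip_width: 29.2
finger_force: 30.0
```

```bash
python3 -m inch '[[0.008,0,-0.005,0,0.2],[0.017,0,-0.009,0,0.2],[0.026,0,-0.012,0,0.2],[0.036,0,-0.013,0,0.2],[0.045,0,-0.014,0,0.2],[0.055,0,-0.013,0,0.2],[0.064,0,-0.011,0,0.2],[0.073,0,-0.007,0,0.2]]'; python3 -c "
from h import *
rep()"; python3 -m inch '[[0.009,0,0.004,0,0.2],[0.017,0,0.009,0,0.2],[0.024,0,0.016,0,0.2],[0.030,0,0.023,0,0.2],[0.036,0,0.031,0,0.2],[0.040,0,0.039,0,0.2],[0.040,0,0.039,0,0.2]]'; python3 -c "
from h import *
rep()"
```

```text
time: 30.42
tool_pos: [512.4, -3.6, 350.2]
tcp_rot: [-3.142, -0.002, 0.124]
contact_force: [-2.0, 2.0, 5.6]
grip_width: 29.8
finger_force: 30.0
t 30.42 tcp [512.4  -3.6 350.2] yaw [-3.142e+00 -2.000e-03  1.240e-01] F [-2.   2.   5.6] w 29.8 f 30.0
grasp pt in chest [-79.5  63.  191.2]
time: 31.0
tool_pos: [551.8, 1.4, 309.7]
tcp_rot: [-3.141, -0.0, 0.124]
contact_force: [1.3, 2.8, -0.8]
grip_width: 29.5
finger_force: 30.0
t 31.0 tcp [551.8   1.4 309.7] yaw [-3.141 -0.     0.124] F [ 1.3  2.8 -0.8] w 29.5 f 30.0
grasp pt in chest [-39.9  63.1 150.7]
```

```bash
python3 -m inch '[[0.001,0,0.002,0,0.2],[0.001,0,0.004,0,0.2],[0.001,0,0.004,0,0.2]]'
```

```text
time: 31.25
tool_pos: [551.9, 1.4, 309.0]
tcp_rot: [3.141, -0.001, 0.124]
contact_force: [-8.7, 3.8, 22.2]
grip_width: 29.7
finger_force: 30.0
```

The hasp is firmly down. I release and go to the valve. A pinch at 45° would swing the gripper body into the pitcher, so I'll push the lever with closed fingers, tool y along the final lever direction.

```bash
python3 -m inch '[[0,0,-0.002,0,0.6],[0,0,-0.002,0,0.6],[0,0,-0.002,0,0.6],[0,0,-0.03,0,0.6],[0,0,-0.06,0,0.6],[0,0,-0.09,0,0.6],[-0.02,0.03,-0.10,0,0.4],[-0.04,0.06,-0.10,0,0.2]]'; python3 -m inch '[[-0.015,0.035,0,0.11,0],[-0.03,0.07,0,0.22,0],[-0.045,0.105,0,0.33,0],[-0.06,0.14,0,0.44,0],[-0.06,0.155,0,0.55,0],[-0.06,0.155,0,0.66,0],[-0.06,0.155,0,0.77,0],[-0.06,0.155,0,0.785,0]]'; python3 - <<'E'
from h import *
rep()
s=capture('scene');t=capture('top')
for n in('hasp_tab','valve_grip','pitcher'):print(n,[(np.round(r['centre'],1).tolist(),round(r['conf'],2),atz(p,r['centre'],90 if n=='valve_grip' else 0).round(0)) for p in(s,t) for r in tip_of(p,n)])
for th in(0,.1,.2,.3):print(th,proj(s,c2w((-55-88*np.cos(th),-175-88*np.sin(th),90)))[0].round(1),proj(t,c2w((-55-88*np.cos(th),-175-88*np.sin(th),90)))[0].round(1))
print(need(c2w((-140,-155,93))[0]))
a=cv2.resize(s['color'][80:280,90:290,::-1],(400,400));b=cv2.resize(t['color'][150:310,220:380,::-1],(400,400));cv2.imwrite('pics/s8c.png',np.hstack([a,b]))
E
```

```text
time: 31.92
tool_pos: [520.5, -63.2, 409.2]
tcp_rot: [3.139, -0.006, 0.127]
contact_force: [0.9, -1.4, 0.3]
grip_width: 46.0
finger_force: 0.0
time: 32.58
tool_pos: [479.3, -225.4, 405.9]
tcp_rot: [3.141, 0.001, -0.667]
contact_force: [-0.8, 0.6, -0.3]
grip_width: 1.0
finger_force: 0.0
t 32.58 tcp [ 479.3 -225.4  405.9] yaw [ 3.141e+00  1.000e-03 -6.670e-01] F [-0.8  0.6 -0.3] w 1.0 f 0.0
grasp pt in chest [-140.  -153.   246.9]
hasp_tab [([253.7, 178.4], 0.62, array([415.,   9.,  -0.])), ([252.5, 204.3], 0.44, array([569.,   4.,   0.]))]
valve_grip [([157.5, 178.0], 0.56, array([ 483., -270.,   90.]))]
pitcher [([104.8, 234.3], 0.98, array([ 608., -421.,    0.])), ([250.2, 171.1], 0.44, array([382.,  -1.,   0.])), ([234.5, 226.1], 0.33, array([598., -56.,   0.])), ([372.3, 189.6], 0.81, array([ 614., -414.,    0.]))]
0 [165.5 176.5] [330.4 228.3]
0.1 [162.5 177. ] [333.1 227.8]
0.2 [159.4 177.8] [335.7 227. ]
0.3 [156.4 178.7] [338.2 226. ]
[0.0018 0.0024 0.1548]
```

View pics/s8c.png

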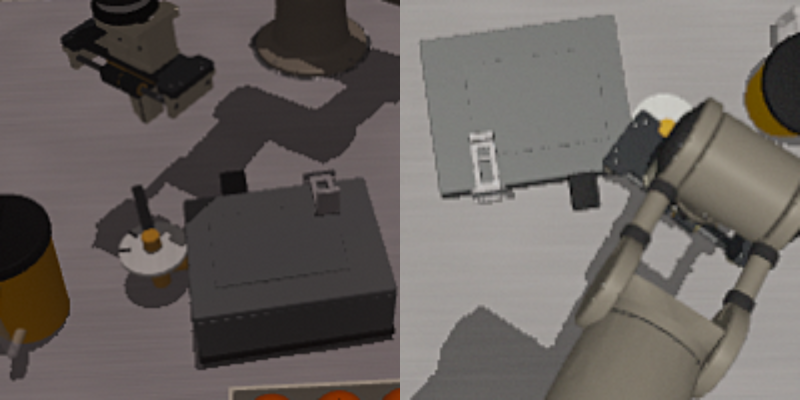

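The hasp lies over its catch (left crop (322,190)), and the lever at (143,208) points at about 0.2 rad. The closed fingers are beside it on the chest side, so I lower them and push part way.

```bash
python3 -m inch '[[0,0,0.04,0,0],[0,0,0.08,0,0],[0,0,0.12,0,0],[0,0,0.145,0,0],[0,0,0.153,0,0],[0,0,0.153,0,0]]'; python3 -m inch '[[0.006,0.007,0,0,0],[0.012,0.014,0,0,0],[0.018,0.021,0,0,0],[0.024,0.028,0,0,0],[0.030,0.035,0,0,0],[0.036,0.035,0,0,0],[0.042,0.035,0,0,0],[0.046,0.035,0,0,0]]'; python3 -c "
from h import *
rep()"; python3 -m inch '[[0,0,0,0,0],[-0.02,0,0,0,0],[-0.03,-0.01,-0.04,0,0],[-0.03,-0.03,-0.08,0,0],[-0.03,-0.05,-0.12,0,0],[-0.03,-0.05,-0.155,0,0],[-0.03,-0.05,-0.155,0,0]]'; python3 - <<'E'
from h import *
rep()
s=capture('scene');t=capture('top')
print([(np.round(r['centre'],1).tolist(),round(r['conf'],2)) for p in(s,t) for n in('valve_grip','valve_axis') for r in tip_of(p,n)])
for th in(.4,.5,.6,.7,.8,.9):print(th,proj(s,c2w((-55-88*np.cos(th),-175-88*np.sin(th),90)))[0].round(1),proj(t,c2w((-55-88*np.cos(th),-175-88*np.sin(th),90)))[0].round(1))
print(proj(s,c2w((-55,-175,90))),proj(t,c2w((-55,-175,90))))
a=cv2.resize(s['color'][130:260,100:230,::-1],(400,400),interpolation=2);b=cv2.resize(t['color'][150:280,270:400,::-1],(400,400),interpolation=2);cv2.imwrite('pics/s9c.png',np.hstack([a,b]))
E
```

```text
time: 33.48
tool_pos: [479.0, -224.2, 252.2]
tcp_rot: [3.141, 0.004, -0.661]
contact_force: [0.6, 0.1, 0.1]
grip_width: 0.2
finger_force: 0.0
time: 34.15
tool_pos: [494.5, -281.1, 253.9]
tcp_rot: [3.141, 0.0, -0.662]
contact_force: [-2.0, 1.4, 0.1]
grip_width: 0.2
finger_force: 0.9
t 34.15 tcp [ 494.5 -281.1  253.9] yaw [ 3.141  0.    -0.662] F [-2.   1.4  0.1] w 0.2 f 0.9
grasp pt in chest [-131.7 -210.3   94.9]
time: 34.73
tool_pos: [502.9, -221.6, 417.5]
tcp_rot: [-3.14, -0.016, -0.659]
contact_force: [0.5, -0.3, 0.6]
grip_width: 0.5
finger_force: 0.0
t 34.73 tcp [ 502.9 -221.6  417.5] yaw [-3.14  -0.016 -0.659] F [ 0.5 -0.3  0.6] w 0.5 f 0.0
grasp pt in chest [-114.  -153.7  258.5]
[([149.3, 184.8], 0.48), ([166.3, 198.7], 0.98), ([324.4, 200.4], 0.96)]
0.4 [153.5 179.8] [340.5 224.7]
0.5 [150.7 181.1] [342.7 223.2]
0.6 [148.  182.7] [344.8 221.5]
0.7 [145.4 184.3] [346.6 219.5]
0.8 [143.1 186.2] [348.3 217.4]
0.9 [141.  188.2] [349.7 215.1]
[[166.30515032 199.58316527]] [[326.23846851 201.48273792]]
```

View pics/s9c.png

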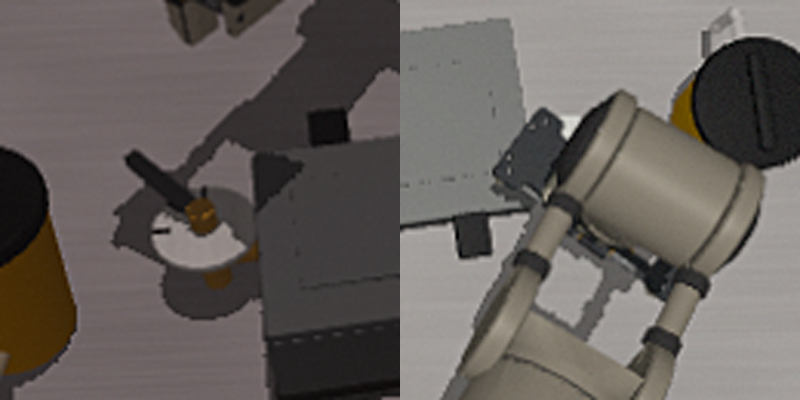

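```bash
python3 -m inch '[[-0.035,-0.005,0,0,0],[-0.07,-0.01,0,0,0],[-0.105,-0.015,0,0,0],[-0.14,-0.018,0,0,0],[-0.14,-0.018,0,0,0]]'; cat > lev.py <<'E'
from h import *
s=capture('scene');t=capture('top')
for nm,p in(('s',s),('t',t)):
    # sample a polar pattern at lever top height, find darkest/greyest bar; compare to angle
    g=p['color'].astype(float)
    ax=tip_of(p,'valve_axis');print(nm,[r['centre'] for r in ax][:1],proj(p,c2w((-55,-175,97)))[0].round(1))
    best=[]
    for th in np.arange(0.0,1.6,.02):
        P=c2w([(-55-r*np.cos(th),-175-r*np.sin(th),97) for r in np.arange(45,100,3)])
        uv=proj(p,P).astype(np.float32)
        v=cv2.remap(g.astype(np.float32),uv[None,:,0],uv[None,:,1],1)[0].mean(1)
        best.append((v.mean(),th))
    v=np.array(best);w=np.clip(v[:,0].min()+25-v[:,0],0,None);print(nm,'min',v[v[:,0].argmin()],'weighted',(w*v[:,1]).sum()/w.sum())
a=cv2.resize(s['color'][130:260,100:230,::-1],(400,400),interpolation=2);b=cv2.resize(t['color'][150:280,270:400,::-1],(400,400),interpolation=2);cv2.imwrite('pics/lev.png',np.hstack([a,b]))
E
python3 lev.py
```

```text
time: 35.45
tool_pos: [397.7, -119.0, 407.2]
tcp_rot: [3.141, 0.007, -0.66]
contact_force: [0.8, 0.1, 0.8]
grip_width: 0.3
finger_force: 0.0
s [[375.2, 251.2]] [165.9 197.9]
s min [37.49945068  0.78      ] weighted 0.7231758015921125
t [[326.1, 196.6]] [326.6 201.3]
t min [71.40605164  0.56      ] weighted 0.611162908892938
```

View pics/lev.png

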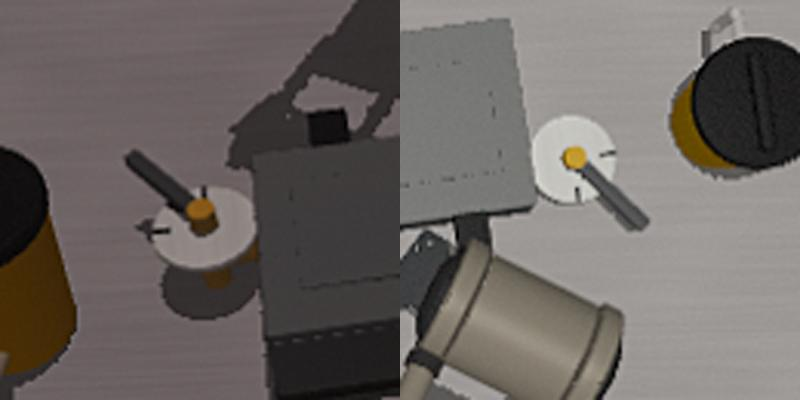

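The lever in the top crop runs from (574,157) to (640,223), about 0.66 rad measured against the 0 mark (577,195) and the full-open mark (608,154). It needs about 0.12 more, roughly 10 mm further on the push.

```bash
python3 -m inch '[[0.035,0.015,0,0,0],[0.07,0.03,0,0,0],[0.105,0.05,0,0,0],[0.14,0.068,0.0,0,0],[0.14,0.068,0.04,0,0],[0.14,0.068,0.08,0,0],[0.14,0.068,0.12,0,0],[0.14,0.068,0.145,0,0]]'; python3 -m inch '[[0,0,0.01,0,0],[0.01,0,0.01,0,0],[0.02,0,0.01,0,0],[0.028,0,0.01,0,0],[0.033,0,0.01,0,0],[0.038,0,0.01,0,0],[0.040,0,0.01,0,0],[0.040,0,0.01,0,0]]'; python3 -c "
from h import *
rep()"; python3 -m inch '[[-0.02,0,0,0,0],[-0.03,-0.01,-0.04,0,0],[-0.03,-0.03,-0.08,0,0],[-0.03,-0.05,-0.12,0,0],[-0.065,-0.055,-0.155,0,0],[-0.10,-0.06,-0.155,0,0],[-0.14,-0.065,-0.155,0,0],[-0.17,-0.068,-0.155,0,0]]'; python3 lev.py
```

```text
time: 36.32
tool_pos: [470.0, -262.7, 259.0]
tcp_rot: [3.141, 0.005, -0.663]
contact_force: [-0.7, 0.1, -0.2]
grip_width: 0.3
finger_force: 0.0
time: 36.98
tool_pos: [502.3, -286.8, 254.1]
tcp_rot: [-3.142, -0.001, -0.661]
contact_force: [0.7, 0.3, 0.2]
grip_width: 0.5
finger_force: 0.0
t 36.98 tcp [ 502.3 -286.8  254.1] yaw [-3.142e+00 -1.000e-03 -6.610e-01] F [0.7 0.3 0.2] w 0.5 f 0.0
grasp pt in chest [-124.5 -216.9   95.1]
time: 37.65
tool_pos: [407.7, -126.4, 409.9]
tcp_rot: [-3.141, -0.002, -0.661]
contact_force: [0.1, 1.0, 0.2]
grip_width: 0.7
finger_force: 0.0
s [[205.1, 170.0]] [165.9 197.9]
s min [34.99895096  0.88      ] weighted 0.8315695097710705
t [[325.9, 198.1]] [326.6 201.3]
t min [74.56482697  0.66      ] weighted 0.714036493018081
```

View pics/lev.png

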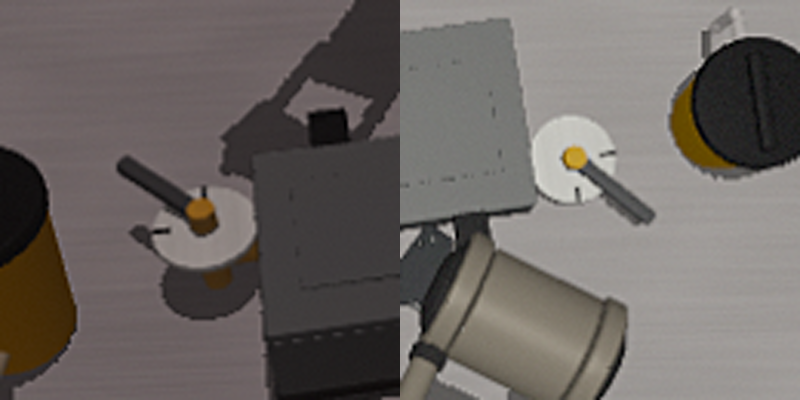

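The lever now runs (574,157) to (648,216), about 0.77 rad on average over both views. I hand in.

```bash
python3 -c "
from plant import *
print(close_job())"
```

```text
the job is handed in; nothing more can be done
None
```

I handed the job in, but the system returned no verdict: both jars that were present stand inside the chest, the lid is shut, the hasp is down over its catch, and the valve lever is at about 0.77 rad (target 0.785 ± 0.15).

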